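# Seat the loose battery cap on the hall lantern

### The job

The winged battery cap on the orange lantern is off its thread and sits too high. Turn it backwards (anticlockwise seen from above) until it drops into the thread, at the white mark, then screw it clockwise fully home, to the black mark, and let go. Leave the blue lantern's cap, which is already tight, as it is.

Things in the scene. Friction and masses are not known exactly. Their poses are not given: they have to be found in the camera images.
- amber_grip (a point): Middle of the wing of the ORANGE lantern's cap: upright bar 52 long, 14 thick, 24 mm high (white line on top) on a round cap 54 mm across, 20 mm high. x along the bar, z up; moves with the cap, which only turns and sinks. Height over amber_mark: 45 mm off the thread, 37 dropped in, 33 home. It falls by itself; a gripper holding it must go down too: 8 mm at the drop, 4 mm evenly while screwing.
- amber_mark (a point): Fixed top face (shoulder, 86 mm across) of the ORANGE lantern, on the cap's upright axis, 150 mm above the shelf. The lantern's dock is fixed to the shelf. z up, x along the two white marks on the shoulder: the bar lies along them at the thread's start. The two black marks, 63 degrees clockwise of the white ones, show where the bar lies when home.
- amber_cap (a joint): Turn of the orange cap in rad, positive clockwise from above: 0 = bar along the white marks, 1.1 = along the black ones. Starts at 0.4 to 0.9, riding on top of the thread, where it cannot go down. Drops in between -0.2 and 0.2 (cannot go back past -0.25), then screws down clockwise to a stop at 1.15. Light friction, about 0.04 N m; the cap weighs 60 g.
- blue_cap (a joint): Turn of the cap on the other, BLUE lantern (same size and form), in rad, positive anticlockwise: 0 = tight, as it starts. To be left alone.

How it is judged:
On the way:
1. the orange cap has been turned back and has dropped into its thread (z of amber_grip in the frame of amber_mark below 0.0395 m and value of joint amber_cap below 0.4 rad), for 0.1 s.
At the end, for the whole second after the job is handed in: The orange cap is screwed down in its thread: its bar at the black marks or no more than about 11 degrees short of them, the cap within 2 mm of its fully home height and no longer turning; the blue cap not turned by more than about 8 degrees (value of joint amber_cap above 0.9 rad and z of amber_grip in the frame of amber_mark below 0.035 m and velocity of joint amber_cap between -0.1 and 0.1 rad/s and value of joint blue_cap below 0.15 rad); the robot touches nothing.
It fails at once if the blue lantern's cap is turned (by more than about 8 degrees) (value of joint blue_cap above 0.15 rad).
It also fails if it takes over 38 s, if anything falls off the work surface, if the arm or the gripper's body presses on something with over 40 N, if the wrist force passes 120 N, or if a joint passes its speed limit or range.

### The arm

A 6-joint arm with a two-finger parallel gripper is mounted at the origin on the work surface. World frame = base frame: x ahead of the robot, y to its left, z up, the work surface at z = 0. Lengths are in m, angles in rad, forces in N, time in s.
With the tool pointing down it reaches from about 0.3 to 0.775 m from the base axis. Payload 14.6 kg.
Tool frame: the origin (TCP) lies on the centre line of the jaws, within the pads' length; the fingertips stand 25 mm ahead of it and the grasp point (between the pads) lies 6 mm ahead of it (ctrl.tip_reach is the distance from the TCP to the fingertips, in m); z points along the fingers, y is the line along which they close (so a half turn about z gives the same grasp; the last joint's range is limited). The gripper opens to 94 mm and grips with 3 to 60 N. Pads are 16 mm wide; open, the fingers measure 119 mm over their backs; the gripper's body (75 mm by 177 mm) begins 78 mm behind the grasp point.
Start: joints at [-0.067, 0.3, 1.521, -0, 1.321, -0.067], TCP at [0.55, -0, 0.23] pointing down, gripper open.
Joint ranges: [-3.03, 3.03], [-0.79, 2.21], [0.23, 2.52], [-1.04, 4.18], [0, 3.07], [-2.55, 2.55]. Speed limits (rad/s): [2.22, 2.22, 2.57, 3.14, 3.14, 3.14].

### API

Orientations are given as [roll, pitch, yaw] about the fixed x, y, z axes, in that order (R = Rz(yaw) Ry(pitch) Rx(roll)).
In Python, from station import ctrl gives the robot as it stands. The module is installed in compiled form; this text tells all that it offers.
- The arm moves only by the tool apply_moves, never from a script. Its argument "deltas" is a list of rows, each a list of 7 numbers: the closure in counts, from 0 (fully open) to 255 (shut), then the shift along the world's x, y, z in cm, then the turn, a rotation vector about the world's x, y, z in rad. In form: [[jaw, tx, ty, tz, ax, ay, az], ...]. A call has 1 to 10 rows; each row shifts and turns the commanded pose from where the row before left it; what a row does not reach is not made up. A row lasts 1/10 s, in which the tool goes at most 50 mm and 8.59 degrees, less where a joint would pass 70% of its speed; a pose out of reach is approached as far as the arm can. A call with a gripper value outside its range is refused whole. The fingers move at their own pace and stop on an object; "grip_force" is the grip in N (left out, the last holds). Time passes only in rows, so rows that do not move let the fingers close. It gives the time, the measured TCP pose, the force, the opening and the grip force at its end, in the units of the state.
- ctrl.get_obs(): the state, without advancing time (a new reading comes with each control period).
- ctrl.camera(name): name is "scene" or "side" or "wrist"; returns a dict with "img" (420x560x3 uint8, red, green, blue), "K" (3x3 intrinsics, pixels), "pose" (4x4, takes a point from camera to world coordinates); the wrist camera has in their place "hand_eye" (4x4, takes a point from camera to tool coordinates, whose origin is the TCP and whose axes are the flange's). Camera axes: x right, y up, looking along -z (the intrinsics and any distortion apply to the point x, -y, -z); pixel columns grow to the right and rows downward; lengths in m; the calibration is good to about 2 mm. A picture is of the moment at which its call begins: read the wrist's pose just before it. There is no depth.
- ctrl.hand_in(): hands the job in; it is judged then, once.
The state is a dict: "time_s": time; "qpos": joint angles; "joint_vel": joint speeds; "tau": joint torques, N m; "ee_pos": TCP position; "eef_rot": TCP orientation; "force": force on the tool from outside, world axes, zero at the start; "moment": the same for the moment, N m; "grip_width": finger opening in m; "grip_force": force on a finger pad.
Only numpy, scipy, OpenCV 4.12 (cv2) and the standard library are available. Lean on these libraries where they do the work, as an engineer would, in place of code of your own. Each camera call takes 0.05 s, during which the arm holds its last target. There are 200 camera calls.

## Working session

There is one attempt and no reset: what is moved stays moved. The work goes in short steps, Python scripts to look and compute and a tool call to move; the robot and the scene stay as the last step left them, time stands still between calls to the robot, and variables do not carry over. Pictures are saved under pics/ and viewed, at most 10 in all, crops included, and the job is handed in when it is done.

Besides the shell and the picture viewer there is one more tool, called after "Request:" as name([rows], argument=value, ...), one row to a line, values as JSON. apply_moves: Moves the arm, as the interface text tells. Its arguments: {"type":"object","properties":{"deltas":{"type":"array"},"grip_force":{"type":"number"}},"required":["deltas"]}

```bash
mkdir -p pics; python3 - <<'E'
from station import ctrl
import cv2,numpy as np
o=ctrl.get_obs();print(o)
for n in("scene","side","wrist"):
    c=ctrl.camera(n);cv2.imwrite(f"pics/{n}0.png",c["img"][:,:,::-1]);print(n,{k:np.round(v,4).tolist() for k,v in c.items() if k!="img"})
E
```

```text
{'time_s': 0.0, 'qpos': array([-6.66150254e-02,  3.00459445e-01,  1.52161521e+00, -3.82021110e-06,
        1.32070291e+00, -6.66243900e-02]), 'joint_vel': array([-2.49187674e-03,  1.18363159e-03, -2.79282558e-05,  1.51053818e-03,
        1.62932947e-03, -6.87388311e-04]), 'tau': array([-1.53750298e-03, -5.31805658e+01, -3.52735734e+01,  7.07558286e-02,
        2.43994006e-02, -4.79655944e-05]), 'ee_pos': array([5.49751373e-01, 4.47820166e-06, 2.29878272e-01]), 'eef_rot': array([-3.14041012e+00, -7.51937900e-05,  1.57080659e+00]), 'force': array([-0.41892785, -0.57513701, -1.42177796]), 'moment': array([ 0.01425357, -0.05064224,  0.00213422]), 'grip_force': 0.0, 'grip_width': 0.09428125491118394}
scene {'K': [[451.663, 0.0, 287.2679], [0.0, 451.663, 220.0554], [0.0, 0.0, 1.0]], 'pose': [[0.0438, -0.8031, 0.5943, 0.9786], [0.9989, 0.0453, -0.0124, -0.0061], [-0.017, 0.5942, 0.8041, 0.808], [0.0, 0.0, 0.0, 1.0]]}
side {'K': [[416.5785, 0.0, 276.3867], [0.0, 416.5785, 212.7654], [0.0, 0.0, 1.0]], 'pose': [[-0.7056, 0.3609, -0.6099, 0.1396], [-0.7085, -0.3773, 0.5964, 0.3775], [-0.0149, 0.8529, 0.5219, 0.5478], [0.0, 0.0, 0.0, 1.0]]}
wrist {'K': [[327.665, 0.0, 280.9424], [0.0, 327.665, 209.2271], [0.0, 0.0, 1.0]], 'hand_eye': [[0.0007, 0.9671, 0.2545, 0.0737], [1.0, -0.0007, -0.0002, -0.0007], [0.0, 0.2545, -0.9671, -0.1533], [0.0, 0.0, 0.0, 1.0]]}
```

View pics/scene0.png

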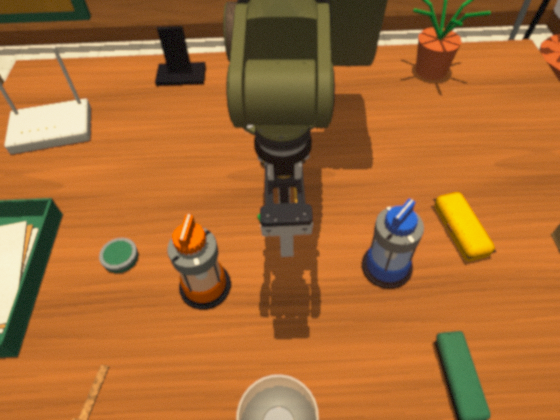

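View pics/wrist0.png

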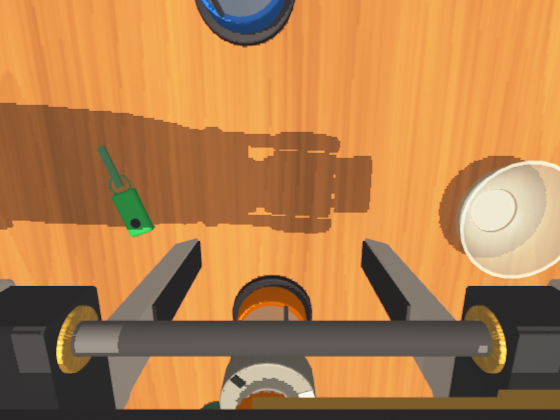

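The scene shows the orange lantern with its cap near pixel (187,237) and the blue one near (400,220). The wrist view shows only parts of both. I'll enlarge the orange lantern from both fixed cameras.

```bash
cat > h.py <<'E'
import numpy as np,cv2
def ray(c,u,v):
    K=c["K"];P=c["pose"];d=P[:3,:3]@np.array([(u-K[0,2])/K[0,0],-(v-K[1,2])/K[1,1],-1]);return P[:3,3],d
def atz(c,u,v,z):
    o,d=ray(c,u,v);return o+d*(z-o[2])/d[2]
def proj(c,p):
    P=c["pose"];q=P[:3,:3].T@(np.asarray(p)-P[:3,3]);K=c["K"];return np.array([K[0,2]+K[0,0]*q[0]/-q[2],K[1,2]+K[1,1]*q[1]/q[2]])
E
python3 - <<'E'
from station import ctrl
from h import *
c=ctrl.camera("scene");s=ctrl.camera("side")
p=atz(c,196,247,.15);print(p,proj(s,p))
u,v=proj(s,p).astype(int)
a=cv2.resize(c["img"][200:280,150:230],(560,560),interpolation=2)
x0=max(0,u-40);y0=max(0,v-50);print(x0,y0)
b=s["img"][y0:y0+80,x0:x0+80];b=cv2.resize(b,(7*b.shape[1],7*b.shape[0]),interpolation=2)
cv2.imwrite("pics/c1.png",a[:,:,::-1]);cv2.imwrite("pics/s1.png",b[:,:,::-1])
E
```

```text
[ 0.54165868 -0.15737643  0.15      ] [331.00655315 208.66646663]
291 158
```

View pics/c1.png

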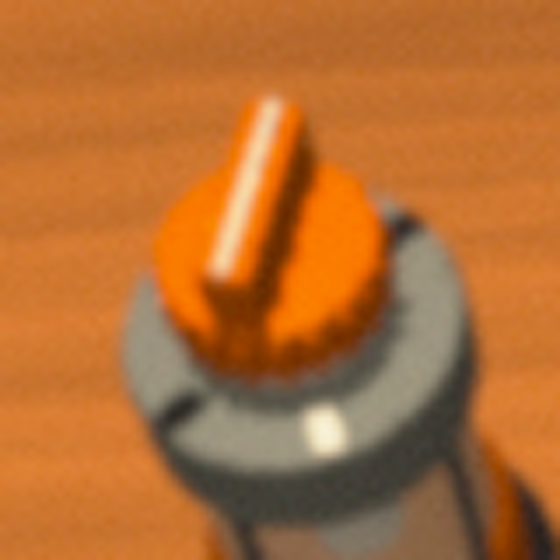

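View pics/s1.png

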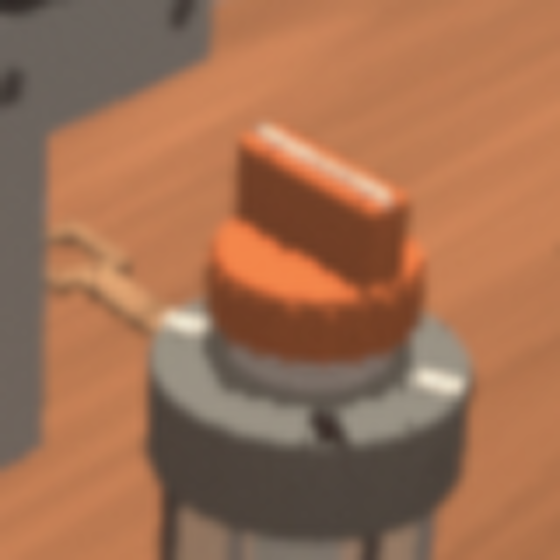

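Scene crop: the bar's white line runs (270,102)–(224,272), black marks are at (404,228) and (180,408), and one white mark is at (322,430). Side crop: line (262,130)–(390,200), white marks (182,322) and (440,380), black mark (327,428).

```bash
python3 - <<'E'
from station import ctrl
from h import *
c=ctrl.camera("scene");s=ctrl.camera("side")
C=lambda x,y,z:atz(c,150+(x+.5)/7-.5,200+(y+.5)/7-.5,z)
S=lambda x,y,z:atz(s,291+(x+.5)/7-.5,158+(y+.5)/7-.5,z)
def seg(n,a,b):
    d=b-a;print(n,(a+b)/2,np.linalg.norm(d),np.degrees(np.arctan2(d[1],d[0])))
seg("black c",C(404,228,.15),C(180,408,.15)); seg("white s",S(182,322,.15),S(440,380,.15))
seg("bar c",C(270,102,.207),C(224,272,.207)); seg("bar s",S(262,130,.207),S(390,200,.207))
m=(C(404,228,.15)+C(180,408,.15))/2; seg("white c",m,C(322,430,.15))
m=(S(182,322,.15)+S(440,380,.15))/2; seg("black s",m,S(327,428,.15))
E
```

```text
black c [ 0.53651899 -0.16545384  0.15      ] 0.07257327774207575 -45.404246210077446
white s [ 0.53907922 -0.16497779  0.15      ] 0.07204389870741268 -161.02078799628796
bar c [ 0.53719169 -0.16571338  0.207     ] 0.049341393614665933 -7.402964953557656
bar s [ 0.53667558 -0.16308021  0.207     ] 0.04842694733429146 169.87959721604855
white c [ 0.55335974 -0.16069255  0.15      ] 0.03500176515334677 15.7868822664317
black s [ 0.52539931 -0.15139114  0.15      ] 0.03856096492734749 135.1959641058803
```

Request:
apply_moves([
  [0,-0.1,-1,1,0,0,0.1414],
  [0,-0.1,-1.8,1,0,0,0.1414],
  [0,-0.1,-1.8,1,0,0,0.1414],
  [0,-0.1,-1.8,0,0,0,0.1414],
  [0,-0.2,-1.8,0,0,0,0.1414],
  [0,-0.2,-1.8,0,0,0,0.1414],
  [0,-0.1,-1.8,0,0,0,0.1414],
  [0,-0.1,-1.8,0,0,0,0.1414],
  [0,-0.1,-1.8,0,0,0,0.1414],
  [0,-0.1,-1.1,0,0,0,0.1414],
], grip_force=15)

```text
time_s: 1.35
ee_pos: [0.5378, -0.1661, 0.2603]
eef_rot: [-3.142, -0.0, 2.99]
force: [-0.5, 0.9, 0.7]
grip_width: 0.094
grip_force: 0.0
```

Request:
apply_moves([
  [0,0,0,0,0,0,0],
  [0,0,0,0,0,0,0],
])

```text
time_s: 1.55
ee_pos: [0.538, -0.1648, 0.2604]
eef_rot: [3.141, -0.0, 2.98]
force: [0.8, -1.0, -0.0]
grip_width: 0.0936
grip_force: 0.0
```

```bash
python3 - <<'E'
from station import ctrl
from h import *
o=ctrl.get_obs();print(o["time_s"],o["ee_pos"],o["eef_rot"],o["qpos"])
c=ctrl.camera("wrist");cv2.imwrite("pics/w1.png",c["img"][:,:,::-1])
E
```

```text
1.55 [ 0.53796479 -0.16477466  0.2603764 ] [ 3.14144706e+00 -1.62587319e-04  2.98001032e+00] [-3.62365217e-01  3.07281783e-01  1.44158371e+00  1.12006147e-04
  1.39291552e+00 -1.77159903e+00]
```

View pics/w1.png

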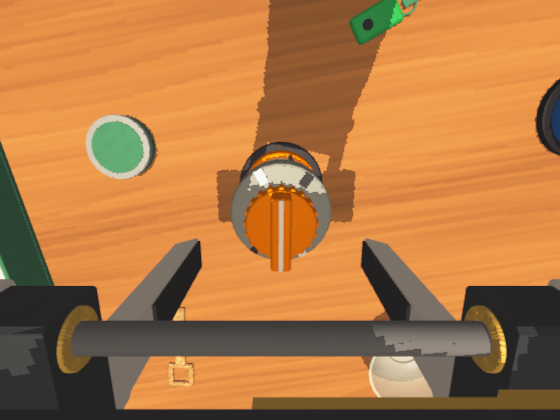

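The bar stands upright in the image at column 281, midway between the fingers (200 and 362), so it's aligned. Descend and close.

Request:
apply_moves([
  [0,0,0,-1.5,0,0,0],
  [0,0,0,-1.5,0,0,0],
  [0,0,0,-1,0,0,0],
  [0,0,0,-0.9,0,0,0],
  [0,0,0,0,0,0,0],
  [255,0,0,0,0,0,0],
  [255,0,0,0,0,0,0],
  [255,0,0,0,0,0,0],
  [255,0,0,0,0,0,0],
  [255,0,0,0,0,0,0],
], grip_force=15)

```text
time_s: 2.6
ee_pos: [0.538, -0.165, 0.2116]
eef_rot: [-3.142, 0.0, 2.985]
force: [0.2, -0.1, -0.6]
grip_width: 0.0575
grip_force: 0.0
```

Request:
apply_moves([
  [255,0,0,0,0,0,0],
  [255,0,0,0,0,0,0],
  [255,0,0,0,0,0,0],
])

```text
time_s: 2.9
ee_pos: [0.538, -0.165, 0.2115]
eef_rot: [-3.142, 0.0, 2.985]
force: [-0.6, 0.0, 0.4]
grip_width: 0.0334
grip_force: 0.0
```

Request:
apply_moves([
  [255,0,0,0,0,0,0],
  [255,0,0,0,0,0,0],
  [255,0,0,0,0,0,0],
  [255,0,0,0,0,0,0],
  [255,0,0,0,0,0,0],
])

```text
time_s: 3.4
ee_pos: [0.538, -0.165, 0.2115]
eef_rot: [-3.142, 0.0, 2.985]
force: [0.0, -0.7, -0.1]
grip_width: 0.0141
grip_force: 15.0
```

Gripped at 14 mm. Turn back about 0.48 rad, then release so that the cap drops.

Request:
apply_moves([
  [255,0,0,0,0,0,0.06],
  [255,0,0,0,0,0,0.06],
  [255,0,0,0,0,0,0.06],
  [255,0,0,0,0,0,0.06],
  [255,0,0,0,0,0,0.06],
  [255,0,0,0,0,0,0.06],
  [255,0,0,0,0,0,0.06],
  [255,0,0,0,0,0,0.06],
  [255,0,0,0,0,0,0],
  [255,0,0,0,0,0,0],
])

```text
time_s: 4.4
ee_pos: [0.538, -0.1649, 0.2114]
eef_rot: [3.141, -0.0, -2.82]
force: [0.7, 1.6, -1.4]
grip_width: 0.0141
grip_force: 15.0
```

Request:
apply_moves([
  [160,0,0,0,0,0,0],
  [160,0,0,0,0,0,0],
  [160,0,0,0,0,0,0],
  [160,0,0,0,0,0,0],
  [160,0,0,0,0,0,0],
])

```text
time_s: 4.9
ee_pos: [0.538, -0.165, 0.2115]
eef_rot: [-3.142, 0.0, -2.819]
force: [-0.3, -0.3, 0.3]
grip_width: 0.0349
grip_force: 0.0
```

```bash
python3 - <<'E'
from station import ctrl
from h import *
o=ctrl.get_obs();print(o["time_s"],o["ee_pos"],o["eef_rot"],o["grip_width"])
s=ctrl.camera("side");w=ctrl.camera("wrist")
a=cv2.resize(s["img"][158:238,291:371],(400,400),interpolation=2);b=cv2.resize(w["img"][120:320,180:380],(400,400))
cv2.imwrite("pics/m2.png",np.hstack([a,b])[:,:,::-1])
E
```

```text
4.9 [ 0.5380061  -0.16503949  0.21146779] [-3.14152678e+00  3.76575621e-05 -2.81859409e+00] 0.03493901714141159
```

View pics/m2.png

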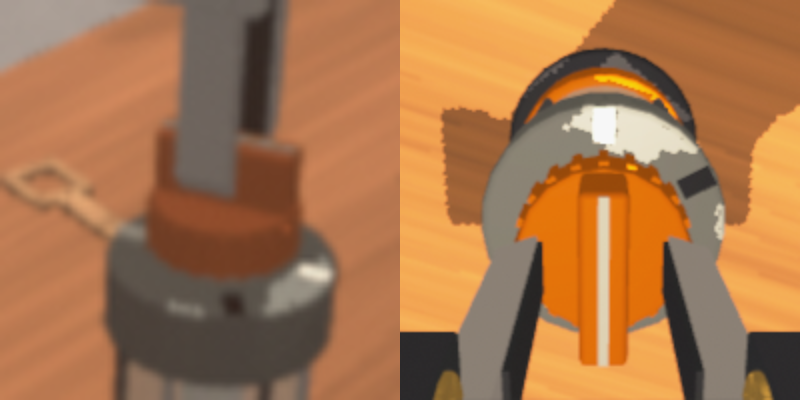

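The bar lines up with the white mark (wrist crop, both at column 604). In the side crop the cap now sits on the shoulder with no neck showing, so it has dropped. Lower 8 mm, regrip and screw it home.

Request:
apply_moves([
  [160,0,0,-0.4,0,0,0],
  [160,0,0,-0.4,0,0,0],
  [160,0,0,0,0,0,0],
  [255,0,0,0,0,0,0],
  [255,0,0,0,0,0,0],
  [255,0,0,0,0,0,0],
  [255,0,0,0,0,0,0],
  [255,0,0,0,0,0,0],
  [255,0,0,0,0,0,0],
  [255,0,0,0,0,0,0],
])

```text
time_s: 6.0
ee_pos: [0.538, -0.1649, 0.2035]
eef_rot: [3.141, 0.0, -2.818]
force: [-0.2, 2.2, -0.3]
grip_width: 0.0137
grip_force: 15.0
```

Request:
apply_moves([
  [255,0,0,-0.03,0,0,-0.08],
  [255,0,0,-0.03,0,0,-0.08],
  [255,0,0,-0.03,0,0,-0.08],
  [255,0,0,-0.03,0,0,-0.08],
  [255,0,0,-0.03,0,0,-0.08],
  [255,0,0,-0.03,0,0,-0.08],
  [255,0,0,-0.03,0,0,-0.08],
])

```text
time_s: 6.7
ee_pos: [0.538, -0.165, 0.2013]
eef_rot: [-3.141, 0.0, 2.902]
force: [0.4, 0.9, -0.0]
grip_width: 0.0141
grip_force: 15.0
```

Request:
apply_moves([
  [255,0,0,-0.03,0,0,-0.08],
  [255,0,0,-0.03,0,0,-0.08],
  [255,0,0,-0.03,0,0,-0.08],
  [255,0,0,-0.03,0,0,-0.08],
  [255,0,0,-0.03,0,0,-0.08],
  [255,0,0,-0.03,0,0,-0.08],
  [255,0,0,-0.02,0,0,-0.08],
  [255,0,0,0,0,0,0],
  [255,0,0,0,0,0,0],
])

```text
time_s: 7.6
ee_pos: [0.5379, -0.1651, 0.1994]
eef_rot: [-3.141, 0.0, 2.347]
force: [-2.8, -0.7, 1.3]
grip_width: 0.0137
grip_force: 15.0
```

```bash
python3 - <<'E'
from station import ctrl
from h import *
o=ctrl.get_obs();print(o["time_s"],o["ee_pos"],o["eef_rot"],o["moment"],o["force"])
s=ctrl.camera("side");w=ctrl.camera("wrist")
a=cv2.resize(s["img"][158:238,291:371],(400,400),interpolation=2);b=cv2.resize(w["img"][120:320,180:380],(400,400))
cv2.imwrite("pics/m3.png",np.hstack([a,b])[:,:,::-1])
E
```

```text
7.6 [ 0.53793604 -0.16512944  0.19942855] [-3.14136903e+00  1.40463441e-04  2.34704389e+00] [-0.03692673  0.32168633 -0.01999428] [-2.84490583 -0.7486724   1.25647378]
```

View pics/m3.png

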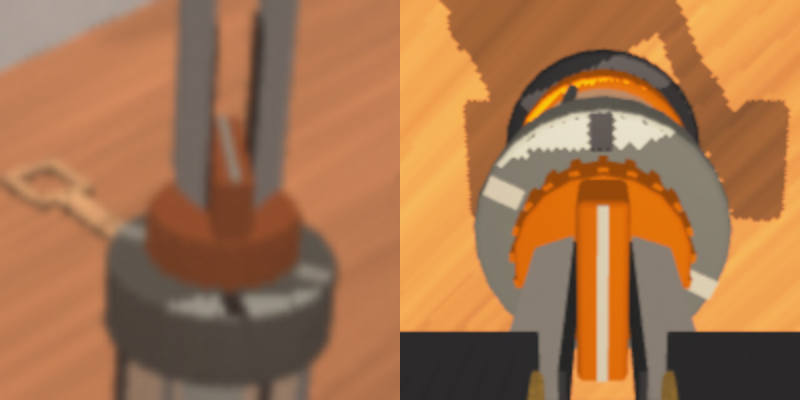

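The bar lies on the black mark (wrist crop, columns about 600 and 603) and the cap is lower. Open the jaws and rise.

Request:
apply_moves([
  [140,0,0,0,0,0,0],
  [140,0,0,0,0,0,0],
  [140,0,0,0,0,0,0],
  [140,0,0,0,0,0,0],
  [140,0,0,0.5,0,0,0],
  [140,0,0,2,0,0,0],
  [140,0,0,3,0,0,0],
  [140,0,0,3,0,0,0],
  [140,0,0,0,0,0,0],
  [140,0,0,0,0,0,0],
])

```text
time_s: 8.7
ee_pos: [0.538, -0.165, 0.2846]
eef_rot: [3.141, 0.001, 2.345]
force: [-0.2, 0.6, -0.7]
grip_width: 0.0424
grip_force: 0.0
```

```bash
python3 - <<'E'
from station import ctrl
from h import *
o=ctrl.get_obs();print(o["time_s"],o["ee_pos"],o["grip_width"])
s=ctrl.camera("side");w=ctrl.camera("wrist")
a=cv2.resize(s["img"][158:238,291:371],(400,400),interpolation=2);b=cv2.resize(w["img"][120:320,180:380],(400,400))
cv2.imwrite("pics/m4.png",np.hstack([a,b])[:,:,::-1])
E
```

```text
8.7 [ 0.53800211 -0.16497821  0.28460709] 0.04235143056758643
```

View pics/m4.png

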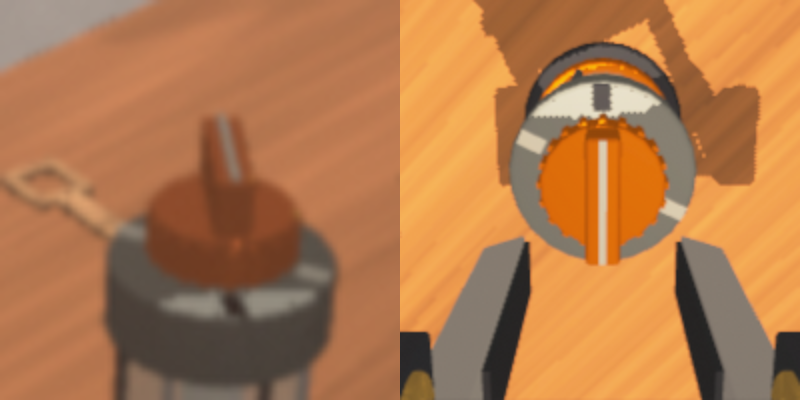

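The cap is free, with its bar on the black marks. Check its height, then hand in.

```bash
python3 - <<'E'
from station import ctrl
from h import *
s=ctrl.camera("side")
for z in(.195,.199,.207):print(z,(proj(s,[.5375,-.165,z])-[291,158])*5)
p=(proj(s,[.5375,-.165,.195])-[291,158])*5
if abs(p[1]-149)<15: print(ctrl.hand_in())
E
```

```text
0.195 [229.12812679 142.38650065]
0.199 [229.80549332 132.52310509]
0.207 [231.17162856 112.63028227]
the job is handed in; nothing more can be done
None
```

I turned the orange cap back until it dropped into its thread at the white mark, then screwed it home to the black mark and let go. The last side and wrist pictures show the bar on the black mark and the cap at about home height. I never touched the blue cap and handed the job in at about 9 s; no verdict came back.

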